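# Hang the pot covers on the bent drip rail and start the drip timer

### The arm

A 7-joint arm with a two-finger parallel gripper is mounted at the origin on a cart in front of the work surface, level with it; the furniture and walls round the work are solid. World frame = base frame: x ahead of the robot, y to its left, z up, the work surface at z = 0. Lengths are in m, angles in degrees, forces in N, time in s.
With the tool pointing down it reaches from about 0.4 to 0.875 m from the base axis. Payload 6.5 kg.
Tool frame: the origin (TCP) lies on the centre line of the jaws, within the pads' length; the fingertips stand 11 mm ahead of it and the grasp point (between the pads) lies 8 mm behind it; z points along the fingers, y is the line along which they close (so a half turn about z gives the same grasp; the last joint's range is limited). The gripper opens to 88 mm and grips with 3 to 60 N. Pads are 18 mm wide; open, the fingers measure 123 mm over their backs; the gripper's body (75 mm by 187 mm) begins 45 mm behind the grasp point.
Start: joints at [-66.876, 30.733, -0.252, 88.115, 0.149, 61.152, -4.079], TCP at [0.294, 0.58, 0.25] pointing down, gripper open.
Joint ranges: [-154.64, 154.64], [-21.42, 123.67], [-72.66, 72.17], [13.99, 137.28], [-74.86, 254.86], [10.95, 109.41], [-158.01, 158.01]. Speed limits (degrees/s): [136.94, 136.94, 180, 180, 180, 180, 180].

### API

Orientations are given as a 3x3 rotation matrix whose columns are the frame's x, y, z axes.
In Python, from cell import telemetry, imaging, ticket gives the robot as it stands.
- The arm moves only by the tool apply_moves, never from a script. Its argument "rows" is a list of rows, each a list of 5 numbers: the shift along the world's x, y, z scaled (see below), then the turn about the world's z scaled (see below), then the opening, from -1 (shut) to 1 (fully open). In form: [[tx, ty, tz, twist, fingers], ...]. A call has 1 to 8 rows; each row is the pose to reach, as a shift and turn from the pose commanded when the call began; what a row does not reach only later rows make up. The controller multiplies each number of a shift by 40 cm and each number of a turn by 60 degrees. A row lasts 1/8 s, in which the tool goes at most 62.5 mm and 10.7 degrees, less where a joint would pass 70% of its speed; a pose out of reach is approached as far as the arm can. A call with a number of a shift or a turn outside -1 to 1 is refused whole. A call with a gripper value outside its range is refused whole. The fingers move at their own pace and stop on an object; "grip_force" is the grip in N (left out, the last holds). Time passes only in rows, so rows that repeat a pose let the fingers close. It gives the time, the measured TCP pose, the force, the opening and the grip force at its end, in the units of the state.
- telemetry.read_state(): the state, without advancing time (a new reading comes with each control period).
- imaging.capture(name): name is "side" or "top" or "wrist"; returns (picture, depth): 480x640x3 uint8, red, green, blue; 480x640 float32, m along the optical axis (not along the pixel's ray), 0 where there is no reading.
- imaging.camera_params(name): a dict with "mtx" (3x3 intrinsics, pixels), "eye" and "rotation" of the camera in the world; the wrist camera has in their place "T_tool_cam" (4x4, takes a point from camera to tool coordinates, whose origin is the TCP and whose axes are the flange's). Camera axes: x right, y down, z forward; pixel columns grow to the right and rows downward; lengths in m; the calibration is good to about 2 mm. A picture is of the moment at which its call begins: read the wrist's pose just before it. camera_params takes no time and is no camera call.
- ticket.finish_job(): hands the job in; it is judged then, once.
Trained networks look in the newest picture that a camera, given by its name, has taken for a name from the list of things; names that differ only in an ending like _2 or _b are one class to them, and where a whole thing is asked for, a point or a joint stands for the part that bears it (a point fixed in the world has none). Each returns a list of dicts, best first, with "p" (0 to 1); they miss things now and then, are a little off and sometimes report something else, mostly with a low value. They report only what shows in the picture. A call takes as long as a camera call. They do not tell look-alikes from the thing itself.
- imaging.find_in(camera, thing): "uv" ([column, row] in pixels, amid what is visible of it).
- imaging.spot_point(camera, thing): "uv" ([column, row] in pixels: a listed point, or the origin of a listed thing).
The state is a dict: "t": time; "joint_positions": joint angles; "qvel": joint speeds; "tau": joint torques, N m; "tool_pos": TCP position; "tcp_rot": TCP orientation; "contact_force": force on the tool from outside, world axes, zero at the start; "ft_torque": the same for the moment, N m; "width": finger opening in m; "grip_force": force on a finger pad.
Only numpy, scipy, OpenCV 4.12 (cv2) and the standard library are available. Lean on these libraries where they do the work, as an engineer would, in place of code of your own. Each camera call takes 0.05 s, during which the arm holds its last target. There are 200 camera calls.

### The job

Take the steel covers off the white staining pots and hang them up to drip on the bent rail: lift each cover straight up off its pot without bringing the pot along, thread the hole in its lug over the rail's open tip, slide it round the bend and leave it hanging on the straight home leg between the bend and the post, so that the free leg and the bend are clear again. Two or three pots are covered; all three pots must be left standing upright on the bench. When all the covers hang there, start the drip time: turn the timer's dial about a quarter turn anticlockwise.

Things in the scene. Friction and masses are not known exactly. Their poses are not given: they have to be found in the camera images.
- rail: Fixed bent drip rail: 8 mm steel rod, centreline level 150 mm above the bench, on a 16 mm post (164 mm high) on a 100x100x10 mm foot. Origin on the bench under the post, z up; turned about z. From the post the straight home leg runs 180 mm along its own -y, then bends a quarter circle (centreline radius 45 mm, centre x -45, y -180 mm) into the free leg, which runs along its own -x.
- rail_stop (a point): where the home leg meets the post's surface (8 mm from its axis), on the rod's centreline; the post closes this end, so parts get on only over the tip; axes as the rail's
- rail_corner (a point): where the home leg passes into the bend, on the rod's centreline; axes as the rail's
- rail_tip (a point): the open, rounded tip of the free leg (70 mm straight), on the rod's centreline, at x -119, y -225 mm of the rail; axes as the rail's
- cover_1_hole (a point): Cover 1 (may be absent), 0.14 kg: upside-down steel box, open below, 48 (x) x 84 (y) x 44 mm high, on it an upright lug 20 (x) x 26 (y) x 52 mm high with a 15 mm hole along x. Point: the hole's centre, 58 mm above the skirt's edge, 38 mm below the lug's top; z up. Grip the lug across y, above the hole. At the start it sits 40 mm down over its pot, this point 73 mm above the bench. Ends alike.
- cover_2_hole (a point): Cover 2 (may be absent), 0.14 kg: upside-down steel box, open below, 48 (x) x 84 (y) x 44 mm high, on it an upright lug 20 (x) x 26 (y) x 52 mm high with a 15 mm hole along x. Point: the hole's centre, 58 mm above the skirt's edge, 38 mm below the lug's top; z up. Grip the lug across y, above the hole. At the start it sits 40 mm down over its pot, this point 73 mm above the bench. Ends alike.
- cover_3_hole (a point): Cover 3 (may be absent), 0.14 kg: upside-down steel box, open below, 48 (x) x 84 (y) x 44 mm high, on it an upright lug 20 (x) x 26 (y) x 52 mm high with a 15 mm hole along x. Point: the hole's centre, 58 mm above the skirt's edge, 38 mm below the lug's top; z up. Grip the lug across y, above the hole. At the start it sits 40 mm down over its pot, this point 73 mm above the bench. Ends alike.
- pot_1_rim (a point): Loose open white ceramic pot 1, 38 (x) x 74 (y) x 55 mm high, 0.3 kg, on the bench. A cover fits over it with 2 mm play in x and is held lightly at both ends by sprung rubber seal pads (1 to 2 N to pull off; a slanting or jerky pull can bring the pot along). Point: centre of its mouth, 55 mm above the bench; z up.
- pot_2_rim (a point): Loose open white ceramic pot 2, 38 (x) x 74 (y) x 55 mm high, 0.3 kg, on the bench. A cover fits over it with 2 mm play in x and is held lightly at both ends by sprung rubber seal pads (1 to 2 N to pull off; a slanting or jerky pull can bring the pot along). Point: centre of its mouth, 55 mm above the bench; z up.
- pot_3_rim (a point): Loose open white ceramic pot 3, 38 (x) x 74 (y) x 55 mm high, 0.3 kg, on the bench. A cover fits over it with 2 mm play in x and is held lightly at both ends by sprung rubber seal pads (1 to 2 N to pull off; a slanting or jerky pull can bring the pot along). Point: centre of its mouth, 55 mm above the bench; z up.
- drip_timer_dial (a joint): the dial of the white mechanical timer, rad: 0 at its rest mark, where it starts; grows as the dial is turned anticlockwise seen from above (up to 5.2); turns stiffly (0.02 N m) and stays where it is left
- drip_timer_knob (a point): centre of the round grip knob (27 mm across, 10 mm high, its top 44 mm above the bench) that stands on the timer's dial disc (52 mm across, its upper face 34 mm above the bench); timer 66x66 mm, fixed to the bench; z up, on the dial's axis
Things that resemble listed ones, but are neither listed nor needed, are in the scene too. What is shaped like the part that bears cover_1_hole but turquoise is not meant.

How it is judged:
By the outcome, as a careful person would: the job done as asked, in the order asked, and still so for the second after the job is handed in, with the robot touching nothing.
Of cover_1, cover_2, cover_3 only 2 to 3 are there at a start; the rules pass over those that are not, and their reading is None.
At some moment in a run one of pot_1, pot_2, pot_3, cover_1, cover_2, cover_3 may be knocked a few centimetres aside while the robot is not near it.
It also fails if it takes over 210 s, if anything falls off the work surface, if the arm or the gripper's body presses on something with over 40 N, if the wrist force passes 120 N, or if a joint passes its speed limit or range.

## Working session

There is one attempt and no reset: what is moved stays moved. The work goes in short steps, Python scripts to look and compute and a tool call to move; the robot and the scene stay as the last step left them, time stands still between calls to the robot, and variables do not carry over. Pictures are saved under pics/ and viewed, at most 14 in all, crops included, and the job is handed in when it is done.

Besides the shell and the picture viewer there is one more tool, called after "Emit:" by a JSON object that holds its "fn" and its "kwargs". apply_moves: Moves the arm, as the interface text tells. Its arguments: {"type":"object","properties":{"rows":{"type":"array","items":{"type":"array","items":{"type":"number","minimum":-1,"maximum":1}}},"grip_force":{"type":"number"}},"required":["rows"]}

```bash
mkdir -p pics; ls
cat > h.py <<'E'
import numpy as np, cv2
from cell import telemetry, imaging, ticket
def cam(name):
    p=imaging.camera_params(name); s=telemetry.read_state()
    K=np.array(p["mtx"])
    if name=="wrist":
        T=np.array(p["T_tool_cam"]); R=np.array(s["tcp_rot"]); 
        return K, R@T[:3,:3], R@T[:3,3]+np.array(s["tool_pos"])
    return K,np.array(p["rotation"]),np.array(p["eye"])
def ray(C,uv):
    K,R,e=C; d=R@np.linalg.solve(K,[uv[0],uv[1],1.]); return e,d
def at_z(C,uv,z):
    e,d=ray(C,uv); return e+d*(z-e[2])/d[2]
def cloud(C,D):
    K,R,e=C; v,u=np.indices(D.shape); 
    P=np.stack([(u-K[0,2])/K[0,0]*D,(v-K[1,2])/K[1,1]*D,D],-1)
    P=P@R.T+e; P[D==0]=np.nan; return P
def proj(C,X):
    K,R,e=C; q=K@(R.T@(np.array(X)-e)); return q[:2]/q[2]
def snap(name,save=None):
    C=cam(name); im,D=imaging.capture(name)
    if save: cv2.imwrite("pics/"+save,im[:,:,::-1])
    return C,im,D
E
python3 - <<'E'
from h import *
np.set_printoptions(precision=3,suppress=True)
s=telemetry.read_state(); print(s["t"],s["tool_pos"],s["tcp_rot"])
for n in("top","side"):
    C,im,D=snap(n,n+"0.png"); print(n,C[2],C[1].tolist(),C[0][0,0])
    for t in("cover_1_hole","pot_1_rim","rail_tip","rail_corner","rail_stop","drip_timer_knob"):
        for r in imaging.spot_point(n,t)[:6]: 
            z={"c":.073,"p":.055,"r":.15,"d":.044}[t[0]]
            print(t,np.round(r["uv"]),round(r["p"],2),at_z(C,r["uv"],z))
E
```

```text
pics
0.0 [0.294 0.579 0.249] [[-0.892  0.453 -0.001]
 [ 0.453  0.892 -0.002]
 [-0.    -0.002 -1.   ]]
top [ 0.323 -0.041  1.29 ] [[0.02229905173887653, -0.9833521038866883, 0.18033688494917127], [-0.9996471778307394, -0.024534839175666567, -0.010176518150244958], [0.014431637002953081, -0.18004633139347187, -0.9835522591124313]] 489.51575196477904
cover_1_hole [401. 232.] 0.86 [ 0.596 -0.285  0.073]
cover_1_hole [352. 201.] 0.6 [ 0.677 -0.159  0.073]
rail_tip [283. 251.] 0.72 [0.527 0.01  0.15 ]
rail_corner [264. 203.] 0.78 [0.643 0.059 0.15 ]
rail_stop [191. 213.] 0.98 [0.613 0.234 0.15 ]
drip_timer_knob [429. 285.] 0.62 [ 0.467 -0.36   0.044]
side [0.525 0.761 0.617] [[-0.998215617687996, -0.04415173336592667, 0.04020205274058409], [-0.057393422042723345, 0.5236133198094468, -0.8500206388225853], [0.016479554302177738, -0.850811210409756, -0.5252130125302376]] 518.6264939670584
cover_1_hole [263. 234.] 0.95 [ 0.672 -0.143  0.073]
cover_1_hole [306. 201.] 0.82 [ 0.596 -0.297  0.073]
pot_1_rim [359. 204.] 0.16 [ 0.473 -0.328  0.055]
rail_tip [262. 257.] 0.21 [0.644 0.059 0.15 ]
rail_corner [264. 257.] 0.74 [0.639 0.057 0.15 ]
rail_corner [380. 222.] 0.58 [ 0.444 -0.074  0.15 ]
rail_stop [261. 328.] 0.68 [0.62  0.232 0.15 ]
drip_timer_knob [362. 204.] 0.59 [ 0.465 -0.351  0.044]
```

View pics/top0.png

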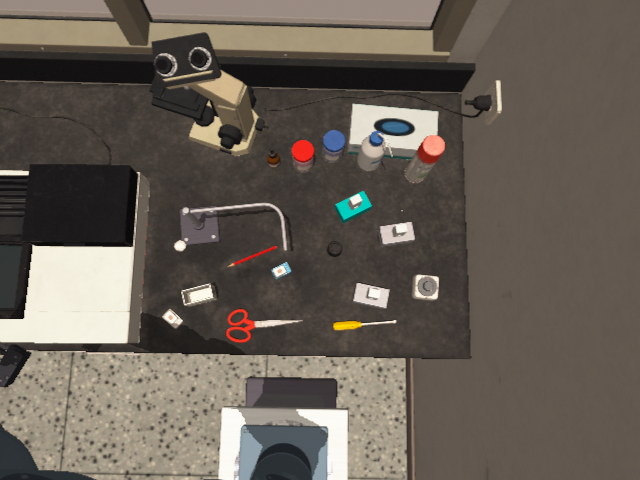

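View pics/side0.png

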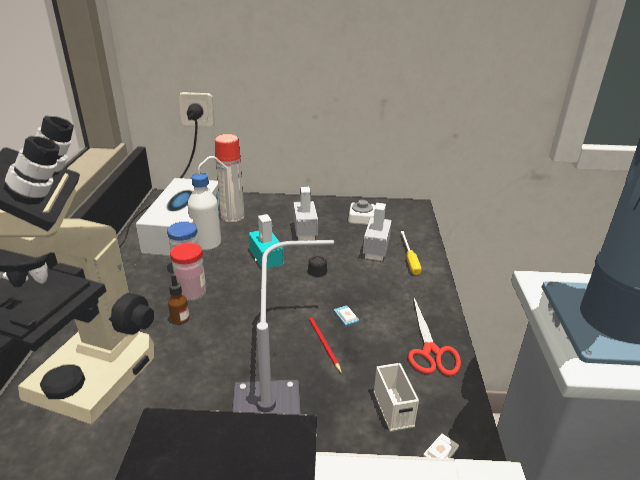

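The top view shows two steel covers at (399,231) and (372,294). There is a turquoise look-alike at (353,203), an open pot at (199,295), the timer at (426,287) and the rail with its tip at (285,250). Things that could be mistaken:
- **Cover:** the turquoise box (353,203), which I exclude by colour.
- **Knob:** the loose black knob (335,249), which I exclude because it isn't on a white timer.
- **Pot:** the small boxes at (172,318) and (281,270), which are too small.

Run:
```python
from h import *
np.set_printoptions(precision=3,suppress=True)
for n in("top","side"):
    C,im,D=snap(n); P=cloud(C,D); X,Y,Z=P[...,0],P[...,1],P[...,2]
    if n=="top": cv2.imwrite("pics/crop.png",cv2.resize(im[180:320,170:450,::-1],None,fx=2.8,fy=2.8))
    def sel(c,r,z0,z1): return (np.hypot(X-c[0],Y-c[1])<r)&(Z>z0)&(Z<z1)
    for c in((.596,-.288),(.47,-.22),(.677,-.155)):
        for nm,z0,z1 in(("lug",.105,.12),("box",.052,.066)):
            Q=P[sel(c,.06,z0,z1)][:, :2].astype(np.float32)
            if len(Q)>8: print(n,nm,len(Q),Q.mean(0),cv2.minAreaRect(Q*1000))
    Q=P[(Z>.142)&(Z<.165)&(X>.5)&(X<.7)&(Y>-.03)&(Y<.26)]
    home=Q[(Q[:,1]>.07)&(Q[:,1]<.21)]; free=Q[(Q[:,0]<.59)&(Q[:,1]<.06)]
    for q in(home,free):
        print(n,len(q), cv2.fitLine(q[:,:2].astype(np.float32),cv2.DIST_HUBER,0,.01,.01).ravel(), q.min(0),q.max(0))
    m=(Z>.2)&(X>.3)&(X<1.0)&(Y>-.5)&(Y<.5); print("tall",[ (x,round(float(np.nanmax(Z[m&(X<x)&(X>x-.1)],initial=0)),2)) for x in (.4,.5,.6,.7,.8)])
    m=(X>.68)&(X<.8)&(Y>-.1)&(Y<.3)&(Z>.03); 
    for y in np.arange(-.1,.3,.05):
        k=m&(Y>y)&(Y<y+.05); print(round(y,2), np.nanmin(X[k],initial=9),np.nanmax(Z[k],initial=0))
    Q=P[sel((.467,-.358),.05,.03,.05)]; print("timer",cv2.minAreaRect((Q[Q[:,2]>.0385][:,:2]*1000).astype(np.float32)),cv2.minAreaRect((Q[:,:2]*1000).astype(np.float32)))
```

```text
top lug 92 [ 0.598 -0.278] ((598.9447631835938, -278.35369873046875), (20.427589416503906, 26.951332092285156), 11.216650009155273)
top box 460 [ 0.596 -0.275] ((598.645751953125, -277.8675842285156), (48.82110595703125, 85.09600830078125), 10.022957801818848)
top lug 94 [ 0.436 -0.211] ((436.70654296875, -211.05160522460938), (26.5904541015625, 20.298357009887695), 80.08316040039062)
top box 456 [ 0.438 -0.211] ((436.7091979980469, -211.36956787109375), (84.37928771972656, 48.45897674560547), 79.0840835571289)
top box 21 [ 0.668 -0.163] ((668.4239501953125, -164.41232299804688), (24.689472198486328, 70.52034759521484), 25.471357345581055)
top 194 [ 0.13  -0.991  0.63   0.14 ] [0.618 0.071 0.148] [0.642 0.209 0.161]
top 88 [0.991 0.131 0.559 0.008] [0.529 0.001 0.147] [0.589 0.015 0.159]
tall [(0.4, 0.66), (0.5, 0.67), (0.6, 0.69), (0.7, 0.7), (0.8, 0.72)]
-0.1 0.7813004009624642 0.10280697332635769
-0.05 0.7716087846050108 0.1063354480513854
0.0 0.7841680270199756 0.10414376156395622
0.05 0.7844718432721847 0.10574859637716094
0.1 9.0 0.0
0.15 0.7996011192459533 0.10873708265323012

[... 864 characters left out ...]
917236328)
side 300 [ 0.124 -0.992  0.629  0.145] [0.617 0.072 0.151] [0.641 0.21  0.157]
side 175 [0.992 0.124 0.556 0.01 ] [0.529 0.002 0.147] [0.59  0.016 0.158]
tall [(0.4, 0.48), (0.5, 0.48), (0.6, 0.47), (0.7, 0.47), (0.8, 0.47)]
-0.1 0.7815366685046675 0.10104012726276834
-0.05 0.7698325766975245 0.10228733658680822
0.0 0.7828818743512438 0.09755966476090172
0.05 0.7823465690094644 0.10258698422397983
0.1 9.0 0.0
0.15 0.7993777025870896 0.10637802234234339
0.2 9.0 0.0
0.25 9.0 0.0
timer ((463.5260314941406, -357.5041809082031), (24.4257869720459, 22.36209487915039), 16.977365493774414) ((464.78790283203125, -355.2842712402344), (50.4522705078125, 49.51862335205078), 83.55298614501953)
```

View pics/crop.png

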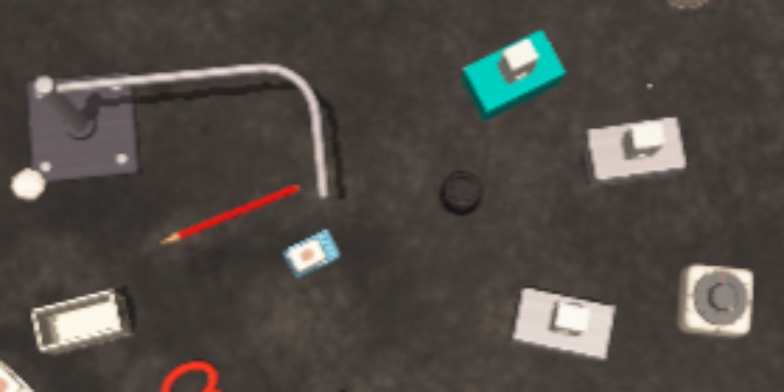

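The crop confirms both grey steel covers, at crop pixels (645,140) and (572,318), and the turquoise decoy at (518,60). I'll rise and swing over now.

Emit:
{"fn": "apply_moves", "kwargs": {"rows": [[0,0,0.25,0,1],[0,0,0.375,-0.2,1],[0.15,-0.825,0.375,-1,1],[0.15,-0.825,0.375,-1,1],[0.15,-0.825,0.375,-1,1],[0.15,-0.825,0.375,-1,1],[0.15,-0.825,0.375,-1,1],[0.15,-0.825,0.375,-1,1]], "grip_force": 25}}

```text
t: 1.8
tool_pos: [0.3551, 0.246, 0.4004]
tcp_rot: [[-0.048, 0.999, 0.001], [0.999, 0.048, 0.001], [0.001, 0.001, -1.0]]
contact_force: [0.2, -0.1, -0.7]
width: 0.0883
grip_force: 0.0
```

Emit:
{"fn": "apply_moves", "kwargs": {"rows": [[0.5,-0.96,-0.25,-1,1],[0.5,-0.96,-0.25,-1,1],[0.5,-0.96,-0.25,-1,1],[0.5,-0.96,-0.25,-1,1],[0.5,-0.96,-0.25,-1,1],[0.5,-0.96,-0.25,-1,1],[0.5,-0.96,-0.25,-1,1],[0.5,-0.96,-0.25,-1,1]]}}

```text
t: 2.8
tool_pos: [0.5541, -0.1392, 0.2987]
tcp_rot: [[0.841, 0.541, -0.002], [0.541, -0.841, -0.003], [-0.003, 0.002, -1.0]]
contact_force: [-0.3, -0.3, -1.2]
width: 0.088
grip_force: 0.0
```

Emit:
{"fn": "apply_moves", "kwargs": {"rows": [[0.12,-0.34,-0.05,-0.38,1],[0.12,-0.34,-0.2,-0.38,1],[0.12,-0.34,-0.25,-0.38,1],[0.12,-0.34,-0.25,-0.38,1],[0.12,-0.34,-0.25,-0.38,1]]}}

```text
t: 3.42
tool_pos: [0.6031, -0.2691, 0.2008]
tcp_rot: [[0.984, 0.18, 0.001], [0.18, -0.984, 0.001], [0.001, -0.0, -1.0]]
contact_force: [-0.1, -0.7, -0.4]
width: 0.088
grip_force: 0.0
```

```bash
cat > close.py <<'E'
# wrist (and top) close look: lug top and box top rectangles near the tool
from h import *
import sys
np.set_printoptions(precision=4,suppress=True)
s=telemetry.read_state(); t=np.array(s["tool_pos"]); R=np.array(s["tcp_rot"])
print("t",s["t"],"tcp",t,"ytool deg",np.degrees(np.arctan2(R[1,1],R[0,1])))
c=np.array([float(a) for a in sys.argv[1:3]]); dz=float(sys.argv[3]) if len(sys.argv)>3 else 0
for n in("wrist","top"):
    C,im,D=snap(n,"last_%s.png"%n); P=cloud(C,D)
    for nm,z0,z1 in(("lug",.104,.12),("box",.05,.068)):
        Q=P[(np.hypot(P[...,0]-c[0],P[...,1]-c[1])<.06)&(P[...,2]>z0+dz)&(P[...,2]<z1+dz)]
        if len(Q)>8: print(n,nm,len(Q),np.round(np.median(Q[:,2]),4),cv2.minAreaRect((Q[:,:2]*1000).astype(np.float32)))
E
python3 close.py .598 -.278
```

```text
t 3.425 tcp [ 0.6031 -0.2691  0.2008] ytool deg -79.62360430849643
wrist lug 1331 0.1108 ((597.6790771484375, -278.4652404785156), (21.18787384033203, 26.00172233581543), 10.045198440551758)
wrist box 5100 0.0589 ((598.2761840820312, -278.3288269042969), (48.015621185302734, 84.0477294921875), 9.61197566986084)
```

Emit:
{"fn": "apply_moves", "kwargs": {"rows": [[-0.0127,-0.023,-0.05,-0.01,0.3],[-0.0127,-0.023,-0.15,-0.01,0],[-0.0127,-0.023,-0.23,-0.01,0],[-0.0127,-0.023,-0.267,-0.01,0],[-0.0127,-0.023,-0.267,-0.01,-0.2],[-0.0127,-0.023,-0.267,-0.01,-1],[-0.0127,-0.023,-0.267,-0.01,-1],[-0.0127,-0.023,-0.267,-0.01,-1]], "grip_force": 25}}

```text
t: 4.53
tool_pos: [0.5979, -0.2797, 0.0942]
tcp_rot: [[0.986, 0.169, 0.002], [0.169, -0.986, -0.0], [0.002, 0.001, -1.0]]
contact_force: [-1.0, 1.2, 6.7]
width: 0.0258
grip_force: 25.0
```

Emit:
{"fn": "apply_moves", "kwargs": {"rows": [[0,0,0.004,0,-1],[0,0,0.012,0,-1],[0,0,0.02,0,-1],[0,0,0.028,0,-1],[0,0,0.036,0,-1],[0,0,0.046,0,-1],[0,0,0.056,0,-1],[0,0,0.066,0,-1]]}}

```text
t: 5.52
tool_pos: [0.5972, -0.2796, 0.1196]
tcp_rot: [[0.986, 0.168, 0.0], [0.168, -0.986, -0.0], [0.0, 0.0, -1.0]]
contact_force: [-0.0, 0.3, -3.0]
width: 0.0257
grip_force: 25.0
```

Emit:
{"fn": "apply_moves", "kwargs": {"rows": [[0,0,0.012,0,-1],[0,0,0.024,0,-1],[0,0,0.036,0,-1],[0,0,0.048,0,-1],[0,0,0.07,0,-1],[0,0,0.1,0,-1],[0,0,0.13,0,-1],[0,0,0.13,0,-1]]}}

```text
t: 6.52
tool_pos: [0.5979, -0.2801, 0.1728]
tcp_rot: [[0.986, 0.168, 0.002], [0.168, -0.986, -0.001], [0.002, 0.001, -1.0]]
contact_force: [-0.3, 0.9, -2.1]
width: 0.0258
grip_force: 25.0
```

Run:
```python
from h import *
C,im,D=snap("side","lift.png"); cv2.imwrite("pics/lift_c.png",cv2.resize(im[90:330,200:480,::-1],None,fx=2,fy=2))
P=cloud(C,D)
for r in imaging.spot_point("side","pot_1_rim")[:4]: print(r["uv"],r["p"],at_z(C,r["uv"],.055))
```

```text
[304.5, 212.3] 0.61 [ 0.59769294 -0.27492255  0.055     ]
```

View pics/lift_c.png

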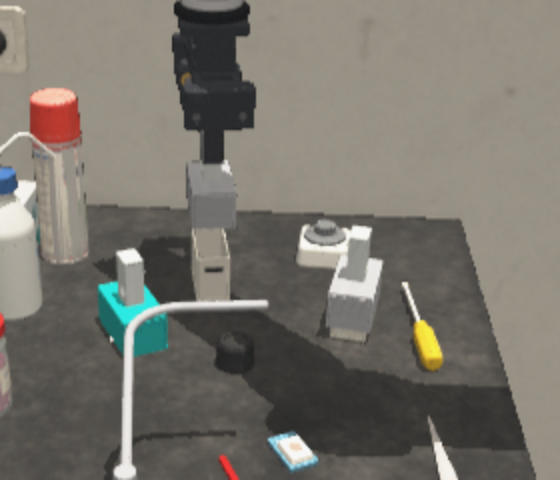

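Emit:
{"fn": "apply_moves", "kwargs": {"rows": [[-0.03,0.07,0.03,0,-1],[-0.08,0.18,0.03,0,-1],[-0.13,0.32,0.03,-0.02,-1],[-0.18,0.44,0.03,-0.038,-1],[-0.24,0.57,0.03,-0.038,-1],[-0.285,0.66,0.02,-0.038,-1],[-0.285,0.699,0.0,-0.038,-1],[-0.285,0.699,-0.004,-0.038,-1]]}}

```text
t: 7.62
tool_pos: [0.4834, 0.0006, 0.1692]
tcp_rot: [[0.991, 0.131, -0.0], [0.131, -0.991, -0.0], [-0.0, 0.0, -1.0]]
contact_force: [-0.2, -0.5, -2.2]
width: 0.0261
grip_force: 25.0
```

```bash
cat > rail.py <<'E'
# rail pose and tool/held cover in rail coordinates
from h import *
np.set_printoptions(precision=4,suppress=True)
th=np.radians(7.4); ex=np.array([np.cos(th),np.sin(th)]); ey=np.array([-ex[1],ex[0]]); O=np.array([.6165,.2435])
s=telemetry.read_state(); t=np.array(s["tool_pos"]); R=np.array(s["tcp_rot"])
print("t",s["t"],"tcp",t,"ydeg",np.degrees(np.arctan2(R[1,1],R[0,1])),"railxy",(t[:2]-O)@np.stack([ex,ey],1),"F",s["contact_force"],s["width"])
def rl(P): return np.concatenate([(P[...,:2]-O)@np.stack([ex,ey],1),P[...,2:]],-1)
E
python3 - <<'E'
from rail import *
for n in("wrist","side","top"):
    C,im,D=snap(n,"thread_%s.png"%n); P=rl(cloud(C,D))
    m=(P[...,2]>.14)&(P[...,2]<.162)&(abs(P[...,1]+.225)<.012)&(P[...,0]>-.13)&(P[...,0]<-.055)
    Q=P[m]
    if len(Q)>10: print(n,len(Q),"tip x",np.percentile(Q[:,0],[1,3]),"y med",np.percentile(Q[:,1],[2,50,98]),"z",np.percentile(Q[:,2],[2,50,98]), np.polyfit(Q[:,0],Q[:,1],1))
    for X in((-.119,-.225,.15),): 
        w=O+X[0]*ex+X[1]*ey; print("tip uv",proj(C,[*w,.15]), "hole uv",proj(C,[t[0],t[1],t[2]-.021]))
im=cv2.imread("pics/thread_side.png"); cv2.imwrite("pics/ts.png",cv2.resize(im[170:310,240:440],None,fx=4,fy=4))
E
```

```text
t 7.625 tcp [0.4834 0.0006 0.1692] ydeg -82.48684663661791 railxy [-0.1633 -0.2238] F [-0.236  -0.537  -2.1576] 0.026104406054146552
wrist 3515 tip x [-0.1171 -0.1153] y med [-0.2297 -0.2258 -0.2219] z [0.15   0.1533 0.155 ] [-0.0009 -0.2259]
tip uv [320.4387 196.8841] hole uv [317.308  291.0141]
side 174 tip x [-0.1176 -0.116 ] y med [-0.2286 -0.2242 -0.2207] z [0.1486 0.1535 0.1562] [-0.0031 -0.2245]
tip uv [333.6963 242.8414] hole uv [359.3733 243.4962]
tip uv [285.3729 250.7724] hole uv [286.7135 269.3953]
```

View pics/ts.png

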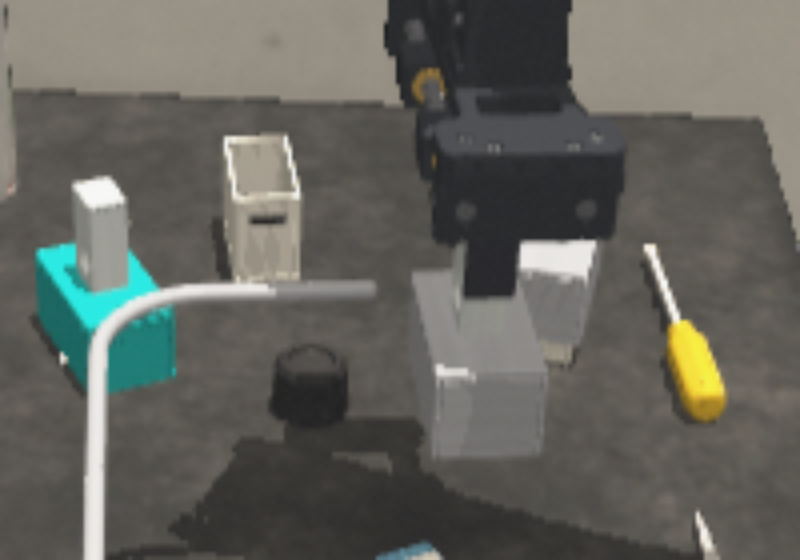

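Emit:
{"fn": "apply_moves", "kwargs": {"rows": [[0,-0.004,0.0045,0,-1],[0.0,-0.004,0.0045,0,-1],[0.03,0.0,0.0045,0,-1],[0.06,0.004,0.0045,0,-1],[0.09,0.0075,0.0045,0,-1],[0.11,0.01,0.0045,0,-1],[0.13,0.013,0.0045,0,-1],[0.13,0.013,0.0045,0,-1]]}}

```text
t: 8.78
tool_pos: [0.5357, 0.0052, 0.1715]
tcp_rot: [[0.992, 0.129, 0.0], [0.129, -0.992, -0.0], [0.0, 0.0, -1.0]]
contact_force: [-1.0, 0.7, -1.5]
width: 0.0263
grip_force: 25.0
```

Run:
```python
from rail import *
C,im,D=snap("wrist","thread_w.png")
C,im,D=snap("side"); cv2.imwrite("pics/ts2.png",cv2.resize(im[190:290,240:400,::-1],None,fx=4,fy=4))
```

```text
t 8.775 tcp [0.5357 0.0052 0.1715] ydeg -82.58428031172689 railxy [-0.1108 -0.2259] F [-0.9606  0.652  -1.4914] 0.026335684053292688
```

View pics/ts2.png

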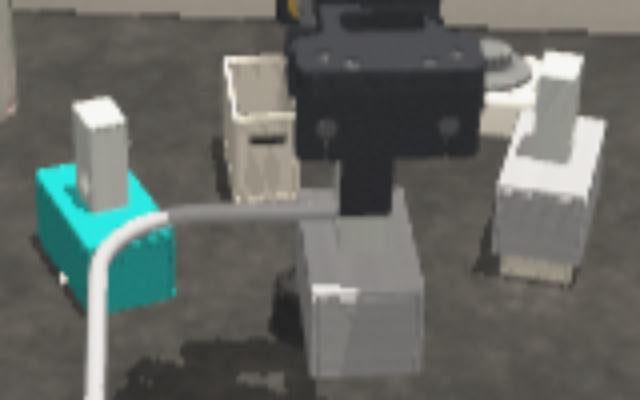

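Emit:
{"fn": "apply_moves", "kwargs": {"rows": [[0.03,0.004,0,0,-1],[0.06,0.008,0,0,-1],[0.09,0.012,0,0,-1],[0.12,0.016,0,0,-1],[0.145,0.019,0,0,-1],[0.163,0.021,0,0,-1],[0.163,0.021,0,0,-1]]}}

```text
t: 9.75
tool_pos: [0.6008, 0.0135, 0.1715]
tcp_rot: [[0.992, 0.129, 0.0], [0.129, -0.992, -0.0], [0.0, 0.0, -1.0]]
contact_force: [0.1, -0.9, -1.1]
width: 0.0258
grip_force: 25.0
```

Run:
```python
from rail import *
```

```text
t 9.75 tcp [0.6008 0.0135 0.1715] ydeg -82.5897373714681 railxy [-0.0452 -0.226 ] F [ 0.0505 -0.8615 -1.0564] 0.02579998917645918
```

Emit:
{"fn": "apply_moves", "kwargs": {"rows": [[0.019,0.004,0,0.1667,-1],[0.037,0.012,0,0.3333,-1],[0.054,0.022,0,0.5,-1],[0.068,0.035,0,0.6667,-1],[0.08,0.051,0,0.8333,-1],[0.089,0.068,0,1,-1],[0.089,0.068,0,1,-1]]}}

```text
t: 10.62
tool_pos: [0.6357, 0.0411, 0.1715]
tcp_rot: [[0.385, 0.923, -0.0], [0.923, -0.385, 0.001], [0.001, -0.001, -1.0]]
contact_force: [-0.5, -0.5, -1.9]
width: 0.0258
grip_force: 25.0
```

Run:
```python
from rail import *
```

```text
t 10.625 tcp [0.6357 0.0411 0.1715] ydeg -22.652153606274947 railxy [-0.007  -0.2032] F [-0.5363 -0.4539 -1.9388] 0.025806270569272788
```

Emit:
{"fn": "apply_moves", "kwargs": {"rows": [[0.008,0.019,0,0.1667,-1],[0.011,0.038,0,0.3333,-1],[0.0105,0.058,0,0.5,-1],[0.004,0.108,0,0.5,-1],[-0.0025,0.158,0,0.5,-1],[-0.009,0.208,0,0.5,-1],[-0.0155,0.258,0,0.5,-1],[-0.0155,0.258,0,0.5,-1]]}}

```text
t: 11.62
tool_pos: [0.6292, 0.1471, 0.1713]
tcp_rot: [[-0.132, 0.991, -0.0], [0.991, 0.132, 0.001], [0.001, -0.0, -1.0]]
contact_force: [1.5, -0.2, -2.1]
width: 0.0257
grip_force: 25.0
```

Run:
```python
from rail import *
```

```text
t 11.625 tcp [0.6292 0.1471 0.1713] ydeg 7.590655646490733 railxy [ 0.0002 -0.0972] F [ 1.4781 -0.2424 -2.1404] 0.02567082866219774
```

Emit:
{"fn": "apply_moves", "kwargs": {"rows": [[-0.005,0.04,0,0,-1],[-0.01,0.08,0,0,-1],[-0.016,0.124,0,0,-1],[-0.016,0.124,-0.004,0,-1],[-0.016,0.124,-0.008,0,-1],[-0.016,0.124,-0.008,0,-0.1],[-0.016,0.124,-0.008,0,0.2],[-0.016,0.124,-0.008,0,0.2]]}}

```text
t: 12.62
tool_pos: [0.6236, 0.1932, 0.1685]
tcp_rot: [[-0.128, 0.992, 0.0], [0.992, 0.128, 0.0], [-0.0, 0.0, -1.0]]
contact_force: [-0.1, 1.1, 0.2]
width: 0.0521
grip_force: 0.0
```

Emit:
{"fn": "apply_moves", "kwargs": {"rows": [[0,0,0.05,0,0.2],[0,0,0.15,0,0.2],[0,0,0.25,0,0.2],[-0.1,-0.1,0.3,-0.1,0.2],[-0.3,-0.4,0.3,-0.4,0.5],[-0.4,-0.8,0.3,-0.8,0.5],[-0.4,-0.8,0.3,-0.9,0.5],[-0.4,-0.8,0.3,-0.9,0.5]]}}

```text
t: 13.62
tool_pos: [0.4825, -0.0759, 0.2899]
tcp_rot: [[0.668, 0.744, 0.003], [0.744, -0.668, 0.001], [0.002, 0.001, -1.0]]
contact_force: [0.6, -0.7, -0.2]
width: 0.0659
grip_force: 0.0
```

Run:
```python
from rail import *
C,im,D=snap("side"); cv2.imwrite("pics/h1.png",cv2.resize(im[100:400,160:480,::-1],None,fx=2,fy=2))
P=rl(cloud(C,D)); Q=P[(P[...,2]>.176)&(P[...,2]<.2)&(abs(P[...,0])<.03)&(P[...,1]>-.2)&(P[...,1]<-.01)]; print(len(Q),np.median(Q,0) if len(Q) else 0)
C,im,D=snap("top"); P=cloud(C,D); X,Y,Z=[P[...,i] for i in range(3)]
for nm,z0,z1 in(("lug",.105,.12),("box",.052,.066)):
    Q=P[(np.hypot(X-.437,Y+.211)<.07)&(Z>z0)&(Z<z1)][:,:2]; print(nm,len(Q),cv2.minAreaRect((Q*1000).astype(np.float32)) if len(Q)>5 else 0)
```

```text
t 13.625 tcp [ 0.4825 -0.0759  0.2899] ydeg -41.92184064484835 railxy [-0.174  -0.2995] F [ 0.6039 -0.6635 -0.1916] 0.06585363741882076
280 [ 0.0008 -0.046   0.1849]
lug 96 ((436.46185302734375, -211.12557983398438), (26.467811584472656, 20.119304656982422), 78.79840850830078)
box 504 ((436.98150634765625, -211.205322265625), (84.12149810791016, 48.85502624511719), 79.01946258544922)
```

View pics/h1.png

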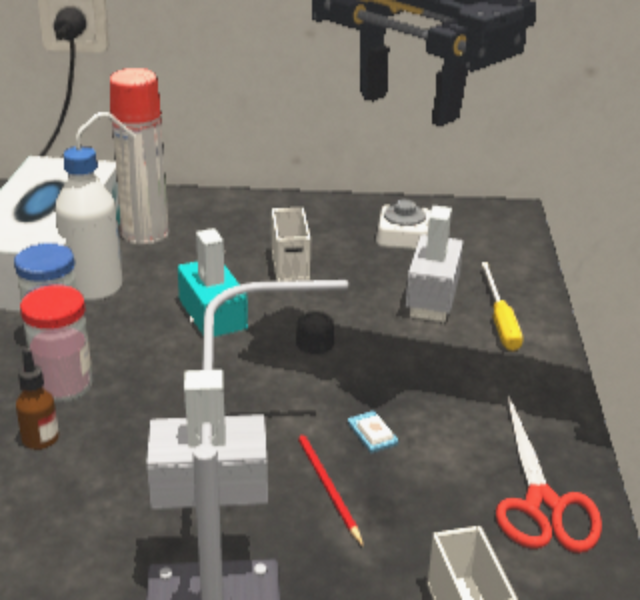

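Cover 1 hangs on the home leg at rail y -46 mm. Next is cover 2.

Emit:
{"fn": "apply_moves", "kwargs": {"rows": [[-0.115,-0.338,0,-0.985,0.5],[-0.115,-0.338,-0.1,-0.985,0.5],[-0.115,-0.338,-0.22,-0.985,0.2],[-0.115,-0.338,-0.22,-0.985,0.2],[-0.115,-0.338,-0.22,-0.985,0.2],[-0.115,-0.338,-0.22,-0.985,0.2],[-0.115,-0.338,-0.22,-0.985,0.2],[-0.115,-0.338,-0.22,-0.985,0.2]]}}

```text
t: 14.72
tool_pos: [0.4375, -0.209, 0.2008]
tcp_rot: [[0.983, -0.182, 0.001], [-0.182, -0.983, 0.0], [0.001, -0.001, -1.0]]
contact_force: [-0.4, 0.1, 0.8]
width: 0.053
grip_force: 0.0
```

```bash
python3 close.py .437 -.211
```

```text
t 14.725 tcp [ 0.4375 -0.209   0.2008] ytool deg -100.51521264584878
wrist lug 1328 0.1109 ((435.6617126464844, -211.46221923828125), (25.72245216369629, 20.565872192382812), 79.26972198486328)
wrist box 5164 0.0589 ((435.7800598144531, -211.29293823242188), (84.2066879272461, 48.17029571533203), 78.84931945800781)
```

Emit:
{"fn": "apply_moves", "kwargs": {"rows": [[-0.004,-0.006,-0.05,-0.008,0.1],[-0.004,-0.006,-0.15,-0.008,0],[-0.004,-0.006,-0.23,-0.008,0],[-0.004,-0.006,-0.267,-0.008,0],[-0.004,-0.006,-0.267,-0.008,0],[-0.004,-0.006,-0.267,-0.008,-1],[-0.004,-0.006,-0.267,-0.008,-1],[-0.004,-0.006,-0.267,-0.008,-1]], "grip_force": 25}}

```text
t: 15.82
tool_pos: [0.4362, -0.2118, 0.0944]
tcp_rot: [[0.981, -0.193, 0.002], [-0.193, -0.981, -0.0], [0.002, -0.0, -1.0]]
contact_force: [-0.9, 0.7, 6.7]
width: 0.0261
grip_force: 25.0
```

Emit:
{"fn": "apply_moves", "kwargs": {"rows": [[0,0,0.004,0,-1],[0,0,0.012,0,-1],[0,0,0.02,0,-1],[0,0,0.028,0,-1],[0,0,0.036,0,-1],[0,0,0.046,0,-1],[0,0,0.056,0,-1],[0,0,0.066,0,-1]]}}

```text
t: 16.82
tool_pos: [0.4354, -0.2116, 0.1202]
tcp_rot: [[0.981, -0.193, 0.0], [-0.193, -0.981, 0.0], [0.0, -0.0, -1.0]]
contact_force: [-0.3, 0.3, -1.9]
width: 0.0262
grip_force: 25.0
```

Emit:
{"fn": "apply_moves", "kwargs": {"rows": [[0,0,0.012,0,-1],[0,0,0.024,0,-1],[0,0,0.036,0,-1],[0,0,0.048,0,-1],[0,0,0.07,0,-1],[0,0,0.1,0,-1],[0,0,0.14,0,-1],[0,0,0.14,0,-1]]}}

```text
t: 17.82
tool_pos: [0.4363, -0.212, 0.1773]
tcp_rot: [[0.981, -0.193, 0.003], [-0.193, -0.981, -0.001], [0.003, 0.0, -1.0]]
contact_force: [-0.6, -0.3, -0.6]
width: 0.0257
grip_force: 25.0
```

Run:
```python
from rail import *
C,im,D=snap("side"); cv2.imwrite("pics/l2.png",cv2.resize(im[90:330,200:480,::-1],None,fx=2,fy=2))
```

```text
t 17.825 tcp [ 0.4363 -0.212   0.1773] ydeg -101.13740751400412 railxy [-0.2374 -0.4285] F [-0.5963 -0.3282 -0.5954] 0.025708158818357113
```

View pics/l2.png

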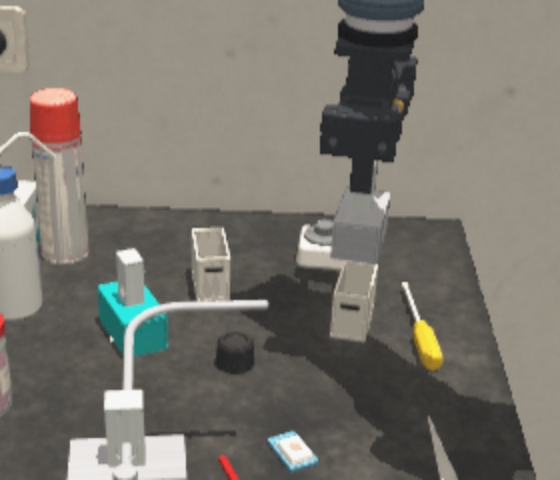

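The pot stayed put and the cover is held.

Emit:
{"fn": "apply_moves", "kwargs": {"rows": [[0.02,0.08,0.01,0,-1],[0.05,0.2,0.01,0.1,-1],[0.07,0.32,0.01,0.2,-1],[0.09,0.42,0.01,0.3,-1],[0.114,0.5,0,0.309,-1],[0.114,0.525,-0.012,0.309,-1],[0.114,0.525,-0.013,0.309,-1],[0.114,0.525,-0.013,0.309,-1]]}}

```text
t: 18.88
tool_pos: [0.4805, -0.0033, 0.1707]
tcp_rot: [[0.992, 0.126, -0.0], [0.126, -0.992, -0.001], [-0.0, 0.001, -1.0]]
contact_force: [-0.1, -0.3, -1.3]
width: 0.0255
grip_force: 25.0
```

Run:
```python
from rail import *
```

```text
t 18.875 tcp [ 0.4805 -0.0033  0.1707] ydeg -82.74829658730043 railxy [-0.1666 -0.2272] F [-0.0843 -0.3131 -1.275 ] 0.02554928178286026
```

Emit:
{"fn": "apply_moves", "kwargs": {"rows": [[0,0.003,0.001,0,-1],[0.03,0.007,0.001,0,-1],[0.06,0.011,0.001,0,-1],[0.09,0.015,0.001,0,-1],[0.115,0.018,0.001,0,-1],[0.14,0.021,0.001,0,-1],[0.14,0.021,0.001,0,-1]]}}

```text
t: 19.75
tool_pos: [0.5377, 0.0068, 0.1711]
tcp_rot: [[0.992, 0.129, 0.0], [0.129, -0.992, -0.0], [0.0, 0.0, -1.0]]
contact_force: [-0.1, -0.3, -1.4]
width: 0.0257
grip_force: 25.0
```

Run:
```python
from rail import *
C,im,D=snap("side"); cv2.imwrite("pics/ts3.png",cv2.resize(im[190:290,240:400,::-1],None,fx=4,fy=4))
```

```text
t 19.75 tcp [0.5377 0.0068 0.1711] ydeg -82.59256832357964 railxy [-0.1086 -0.2246] F [-0.0688 -0.3014 -1.4382] 0.025721360078803036
```

View pics/ts3.png

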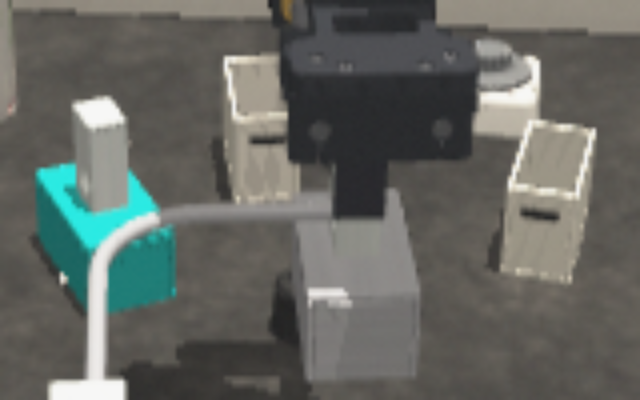

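Emit:
{"fn": "apply_moves", "kwargs": {"rows": [[0.03,0.001,0,0,-1],[0.06,0.005,0,0,-1],[0.09,0.009,0,0,-1],[0.12,0.013,0,0,-1],[0.145,0.016,0,0,-1],[0.158,0.018,0,0,-1],[0.158,0.018,0,0,-1]]}}

```text
t: 20.68
tool_pos: [0.6004, 0.014, 0.171]
tcp_rot: [[0.992, 0.129, -0.0], [0.129, -0.992, -0.0], [-0.0, 0.0, -1.0]]
contact_force: [0.2, 0.3, -1.2]
width: 0.0258
grip_force: 25.0
```

Emit:
{"fn": "apply_moves", "kwargs": {"rows": [[0.019,0.004,0,0.1667,-1],[0.037,0.012,0,0.3333,-1],[0.054,0.022,0,0.5,-1],[0.068,0.035,0,0.6667,-1],[0.08,0.051,0,0.8333,-1],[0.089,0.068,0,1,-1],[0.089,0.068,0,1,-1]]}}

```text
t: 21.55
tool_pos: [0.6356, 0.0415, 0.1711]
tcp_rot: [[0.385, 0.923, -0.0], [0.923, -0.385, 0.001], [0.001, -0.001, -1.0]]
contact_force: [-0.3, -0.1, -1.0]
width: 0.0259
grip_force: 25.0
```

Run:
```python
from rail import *
```

```text
t 21.55 tcp [0.6356 0.0415 0.1711] ydeg -22.664893497235244 railxy [-0.0071 -0.2027] F [-0.3397 -0.1308 -1.0377] 0.02590075643865356
```

Emit:
{"fn": "apply_moves", "kwargs": {"rows": [[0.008,0.019,0,0.1667,-1],[0.011,0.038,0,0.3333,-1],[0.0105,0.058,0,0.5,-1],[0.004,0.108,0,0.5,-1],[-0.0025,0.158,0,0.5,-1],[-0.0065,0.19,0,0.5,-1],[-0.0105,0.218,0,0.5,-1],[-0.0105,0.218,0,0.5,-1]]}}

```text
t: 22.55
tool_pos: [0.6314, 0.1297, 0.1711]
tcp_rot: [[-0.13, 0.992, -0.0], [0.992, 0.13, 0.0], [0.0, -0.0, -1.0]]
contact_force: [-0.1, -0.1, -2.1]
width: 0.0263
grip_force: 25.0
```

Run:
```python
from rail import *
```

```text
t 22.55 tcp [0.6314 0.1297 0.1711] ydeg 7.453377427863196 railxy [ 0.0001 -0.1148] F [-0.0719 -0.1459 -2.1246] 0.026329581541717734
```

Emit:
{"fn": "apply_moves", "kwargs": {"rows": [[0,0,-0.004,0,-1],[0,0,-0.008,0,-1],[0,0,-0.008,0,-1],[0,0,-0.008,0,-0.1],[0,0,-0.008,0,0.2],[0,0,-0.008,0,0.2]]}}

```text
t: 23.3
tool_pos: [0.6316, 0.1284, 0.168]
tcp_rot: [[-0.129, 0.992, 0.0], [0.992, 0.129, 0.0], [0.0, 0.0, -1.0]]
contact_force: [1.1, 0.1, -0.1]
width: 0.0524
grip_force: 0.0
```

Emit:
{"fn": "apply_moves", "kwargs": {"rows": [[0,0,0.05,0,0.2],[0,0,0.15,0,0.2],[0,0,0.25,0,0.2],[-0.1,-0.1,0.3,-0.1,0.2],[-0.3,-0.4,0.3,-0.4,0.2],[-0.38,-0.7,0.3,-0.8,0],[-0.38,-0.9,0.3,-0.9,0],[-0.38,-0.95,0.3,-0.9,0]]}}

```text
t: 24.3
tool_pos: [0.5036, -0.1447, 0.2897]
tcp_rot: [[0.668, 0.744, 0.003], [0.744, -0.668, 0.001], [0.002, 0.001, -1.0]]
contact_force: [1.5, 0.1, -1.4]
width: 0.0441
grip_force: 0.0
```

Run:
```python
from rail import *
C,im,D=snap("side"); cv2.imwrite("pics/h2.png",cv2.resize(im[100:400,160:480,::-1],None,fx=2,fy=2))
P=rl(cloud(C,D)); Q=P[(P[...,2]>.176)&(P[...,2]<.2)&(abs(P[...,0])<.03)&(P[...,1]>-.2)&(P[...,1]<-.01)]; print(np.histogram(Q[:,1],bins=19,range=(-.2,-.01)))
C,im,D=snap("top"); P=cloud(C,D); X,Y,Z=[P[...,i] for i in range(3)]
for z0,z1 in((.038,.052),(.029,.038)):
    Q=P[(np.hypot(X-.464,Y+.359)<.05)&(Z>z0)&(Z<z1)][:,:2]; print(len(Q),cv2.minAreaRect((Q*1000).astype(np.float32)) if len(Q)>5 else 0)
print([(r["p"],at_z(C,r["uv"],.044)) for r in imaging.spot_point("top","drip_timer_knob")])
```

```text
t 24.3 tcp [ 0.5036 -0.1447  0.2897] ydeg -41.90940446766059 railxy [-0.1619 -0.3704] F [ 1.4641  0.0959 -1.4201] 0.0441189503422929
(array([  0,   0,   0,   0,   0,   0,   1,  58,  83,  86,   0,   0,   0,
        20,  86, 169,   2,   0,   0]), array([-0.2 , -0.19, -0.18, -0.17, -0.16, -0.15, -0.14, -0.13, -0.12,
       -0.11, -0.1 , -0.09, -0.08, -0.07, -0.06, -0.05, -0.04, -0.03,
       -0.02, -0.01]))
79 ((464.21722412109375, -357.85943603515625), (23.227676391601562, 26.90774917602539), 45.82896041870117)
259 ((465.6088562011719, -358.6265563964844), (57.25455093383789, 57.38076400756836), 84.22704315185547)
[(0.77, array([ 0.4616, -0.3659,  0.044 ]))]
```

View pics/h2.png

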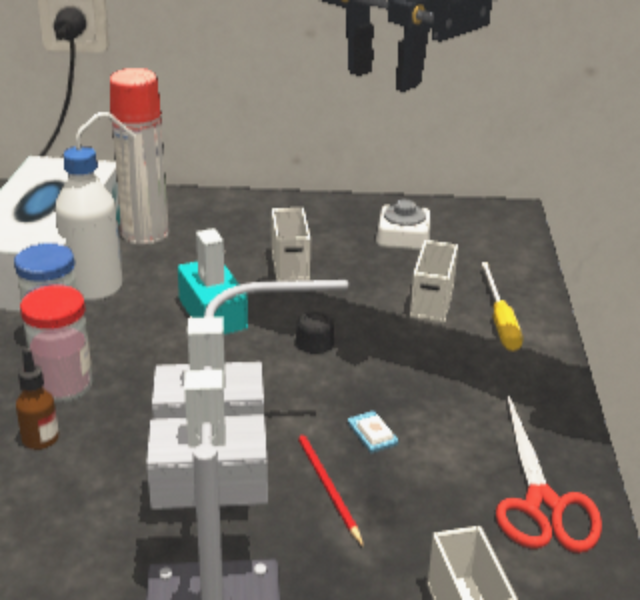

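Both covers hang at rail y of about -46 and -114 mm, and the free leg and bend are clear. The pots all stand. Now the timer.

Emit:
{"fn": "apply_moves", "kwargs": {"rows": [[-0.0965,-0.5345,-0.05,-0.6,0],[-0.0965,-0.5345,-0.2,-0.6,0],[-0.0965,-0.5345,-0.3,-0.6,0],[-0.0965,-0.5345,-0.3,-0.6,0],[-0.0965,-0.5345,-0.3,-0.6,0],[-0.0965,-0.5345,-0.3,-0.6,0]]}}

```text
t: 25.2
tool_pos: [0.4666, -0.3557, 0.1684]
tcp_rot: [[0.976, 0.217, 0.001], [0.217, -0.976, 0.001], [0.001, -0.001, -1.0]]
contact_force: [-0.3, 0.1, -0.4]
width: 0.0444
grip_force: 0.0
```

Run:
```python
from rail import *
C,im,D=snap("wrist","timer_w.png"); P=cloud(C,D); X,Y,Z=[P[...,i] for i in range(3)]
for z0,z1 in((.040,.052),(.030,.038)):
    Q=P[(np.hypot(X-.464,Y+.359)<.05)&(Z>z0)&(Z<z1)]; print(len(Q),np.median(Q[:,2]),cv2.minEnclosingCircle((Q[:,:2]*1000).astype(np.float32)),cv2.minAreaRect((Q[:,:2]*1000).astype(np.float32)))
cv2.imwrite("pics/tw.png",im[:,:,::-1])
```

```text
t 25.2 tcp [ 0.4666 -0.3557  0.1684] ydeg -77.44047643886184 railxy [-0.2258 -0.5749] F [-0.2524  0.0939 -0.4332] 0.04440053819546221
841 0.04365435529226036 ((464.7196350097656, -360.3267822265625), 12.592148780822754) ((464.89837646484375, -360.4182434082031), (24.22802734375, 23.983078002929688), 52.9853401184082)
2284 0.03132499498367727 ((464.98297119140625, -360.34307861328125), 25.596891403198242) ((464.8572082519531, -360.3096618652344), (50.725921630859375, 50.188846588134766), 86.11351776123047)
```

View pics/tw.png

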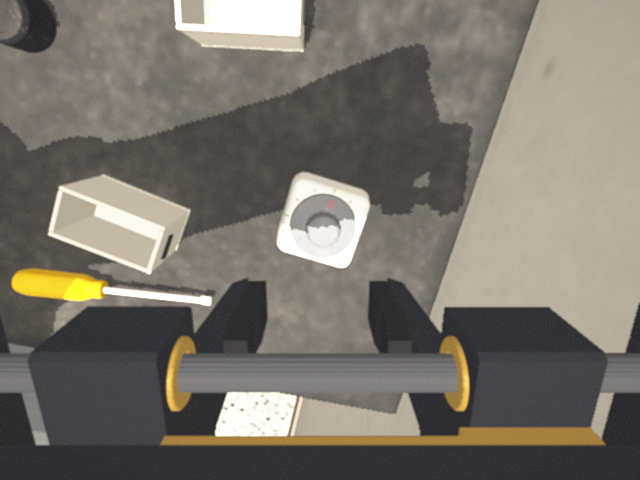

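Emit:
{"fn": "apply_moves", "kwargs": {"rows": [[-0.0045,-0.0115,-0.1,0,0],[-0.0045,-0.0115,-0.2,0,0],[-0.0045,-0.0115,-0.27,0,0],[-0.0045,-0.0115,-0.298,0,0],[-0.0045,-0.0115,-0.298,0,0],[-0.0045,-0.0115,-0.298,0,-1],[-0.0045,-0.0115,-0.298,0,-1],[-0.0045,-0.0115,-0.298,0,-1]], "grip_force": 20}}

```text
t: 26.25
tool_pos: [0.4641, -0.3608, 0.0495]
tcp_rot: [[0.977, 0.215, 0.001], [0.215, -0.977, 0.001], [0.001, -0.001, -1.0]]
contact_force: [-1.7, 3.1, 6.0]
width: 0.0227
grip_force: 20.0
```

Emit:
{"fn": "apply_moves", "kwargs": {"rows": [[0,0,0,0.125,-1],[0,0,0,0.25,-1],[0,0,0,0.375,-1],[0,0,0,0.5,-1],[0,0,0,0.625,-1],[0,0,0,0.75,-1],[0,0,0,0.875,-1],[0,0,0,1,-1]]}}

```text
t: 27.25
tool_pos: [0.4643, -0.3606, 0.0495]
tcp_rot: [[0.298, 0.955, 0.001], [0.955, -0.298, 0.001], [0.001, 0.0, -1.0]]
contact_force: [0.2, 4.1, 5.6]
width: 0.0226
grip_force: 19.9
```

Emit:
{"fn": "apply_moves", "kwargs": {"rows": [[0,0,0,0.125,-1],[0,0,0,0.25,-1],[0,0,0,0.375,-1],[0,0,0,0.5,-1],[0,0,0,0.5,-1],[0,0,0,0.5,0],[0,0,0,0.5,0],[0,0,0,0.5,0]]}}

```text
t: 28.25
tool_pos: [0.4634, -0.3617, 0.0487]
tcp_rot: [[-0.215, 0.977, -0.0], [0.977, 0.215, -0.0], [-0.0, -0.0, -1.0]]
contact_force: [-0.3, -0.6, 0.2]
width: 0.0439
grip_force: 0.0
```

Emit:
{"fn": "apply_moves", "kwargs": {"rows": [[0,0,0.05,0,0],[0,0,0.15,0,0],[0,0,0.298,0,0],[0,0,0.298,-0.2,0],[0,0,0.298,-0.5,0],[0,0,0.298,-1,0],[0,0,0.298,-1,0],[0,0,0.298,-1,0]]}}

```text
t: 29.25
tool_pos: [0.4639, -0.3615, 0.1694]
tcp_rot: [[0.665, 0.747, 0.001], [0.747, -0.665, -0.0], [0.001, 0.001, -1.0]]
contact_force: [-0.2, 0.7, -0.6]
width: 0.0441
grip_force: 0.0
```

Run:
```python
from rail import *
for f in (None,):
    C,im,D=snap("wrist"); cv2.imwrite("pics/tw2.png",im[:,:,::-1])
    P=cloud(C,D)
    hsv=cv2.cvtColor(im,cv2.COLOR_RGB2HSV); red=((hsv[...,0]<8)|(hsv[...,0]>172))&(hsv[...,1]>110)&(np.hypot(P[...,0]-.4648,P[...,1]+.3603)<.026)
    q=P[red]; print(len(q)); m=np.median(q[:,:2],0)-[.4648,-.3603]; print(m,np.degrees(np.arctan2(m[1],m[0])))
```

```text
t 29.25 tcp [ 0.4639 -0.3615  0.1694] ydeg -41.65217221479424 railxy [-0.2293 -0.5803] F [-0.2334  0.6819 -0.5845] 0.04409569001211436
8
[0.0013 0.0192] 86.20605836666451
```

View pics/tw2.png

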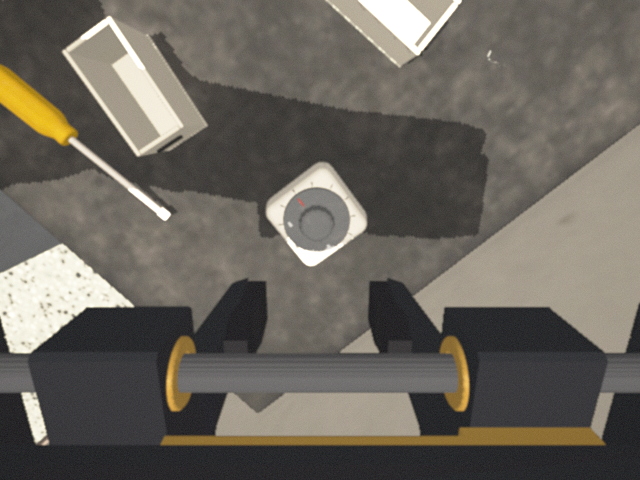

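Run:
```python
from rail import *
C,im,D=snap("side"); cv2.imwrite("pics/end.png",cv2.resize(im[100:400,160:480,::-1],None,fx=2,fy=2))
a=cv2.imread("pics/timer_w.png")[:,:,::-1]; h=cv2.cvtColor(a,cv2.COLOR_RGB2HSV)
v,u=np.where(((h[...,0]<8)|(h[...,0]>172))&(h[...,1]>90)); k=(abs(u-323)<40)&(abs(v-222)<45); print("red before px",u[k].mean(),v[k].mean())
```

```text
t 29.3 tcp [ 0.4641 -0.3613  0.1692] ydeg -42.044544923294204 railxy [-0.2291 -0.5802] F [ 0.53   -0.0907  0.2333] 0.04405107444579048
red before px 330.4 203.95
```

View pics/end.png

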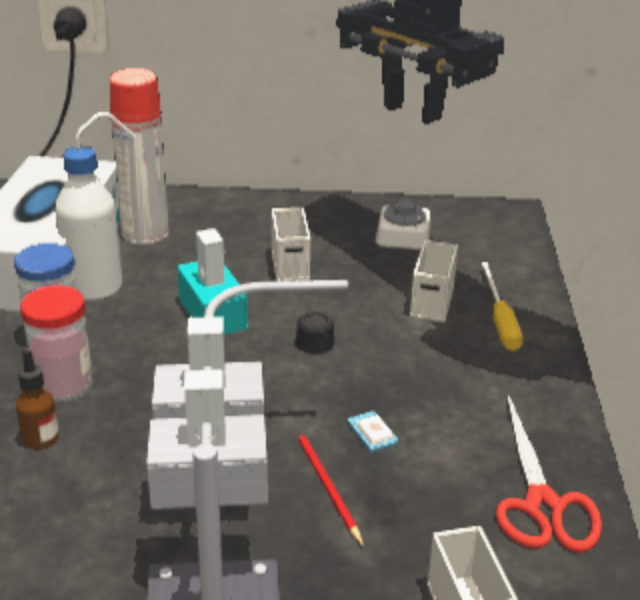

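Both covers hang, all three pots stand upright, the dial mark has turned about 90° anticlockwise, and the gripper is clear, so I'm handing the job in.

```bash
python3 -c "
from cell import ticket
print(ticket.finish_job())"
```

```text
the job is handed in; nothing more can be done
None
```

I've handed in the job: both steel covers hang on the rail's home leg, all three pots stand upright, and the timer dial is turned about a quarter turn anticlockwise.

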